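Punch the screw spot for the anti-tip bracket

TASK

Take the automatic centre punch out of its wooden stand, put its point into the wider of the two bores of the aluminium drilling jig, and press it straight down until its hidden spring snaps, without forcing it on against its end stop or snapping it anywhere else. Then stand the punch back upright in its stand, fully down, let go, and leave the other things on the table where they are.

Things in the scene. Friction and masses are not known exactly. Their poses are not given: they have to be found in the camera images.
- punch: Steel automatic centre punch upright in its stand: round barrel 18 mm thick with fine dark rings, dark end cap (19 mm) on top, 90 mm from the barrel's lower end to the cap's top, 0.14 to 0.24 kg. Origin: centre of the barrel's lower end; z runs up to the cap. In the stand its upper 66 mm are free. Grip it with about 110 N some 58 mm above its origin. A thinner nose sticks 40 mm out below.
- nose: The punch's sliding nose, a 9 mm pin with a 6 mm cone. Origin: its point, 40 mm below the punch's origin at rest; z to the cap. Pressed, it slides into the barrel on a spring: 4 N at first, 6 N at 6 mm, steeply to about 14 N at 7.3 mm, then it snaps and drops to 9 N at 10 mm and 6 N at 12.5 mm; hard stop at 13 mm. Snapped: over 9 mm in. Springs out when lifted. Must never bear over 22 N.
- jig: Fixed: aluminium drilling jig block 104 x 50 x 24 mm lying on a beech bracket blank 130 x 70 x 14 mm; top face 38 mm above the table. Origin: centre of the blank's underside; x along the block. Two bores in its top on the long centre line, 28 mm either side of the middle: the wide one (13 mm) towards +x, a narrow one (7 mm, the nose does not fit) towards -x.
- bore_mouth (a point): Centre of the wide bore's mouth, 13 mm across with a 2 mm chamfer, level with the jig's top; axis vertical. In the bore stands the fixed, rigid wooden boss to be marked; its top is 5 to 22 mm below the mouth, which differs from blank to blank and is not measured.
- stand: Fixed dark wooden stand 70 x 70 x 70 mm for the punch. Origin: centre of its underside. Hole in its top: 22 mm in diameter with a 3 mm chamfer down to a seat 24 mm below the top, and from there a 14 mm hole for the nose through to the table.
- stand_seat (a point): Centre of the seat in the stand, 46 mm above the table and 24 mm below the stand's top, on which the barrel's lower end rests when the punch is fully down.
- lotion: White lotion bottle, 48 mm in diameter, 110 mm high, standing loose; leave alone. Origin: centre of its underside.
- teether: Wooden teething ring lying flat, 64 mm outside, 40 mm inside, 12 mm high, loose; leave alone. Origin: centre of its underside.
- car: Wooden toy car 80 x 46 x 45 mm, loose; leave alone. Origin: on the table under its middle; x along its length.
- jar: Closed glass jar, 68 mm in diameter, 85 mm high, in the upper of the two stacked white trays at the robot's left; leave alone. Origin: centre of its underside.
Things that resemble listed ones, but are neither listed nor needed, are in the scene too. What is shaped like the stand but green or orange is not meant.

How it is judged:
On the way, in this order (a step that is already met when the one before it is completed fails the run):
1. the punch's point is in the wide bore (horizontal distance between nose and bore_mouth below 0.004 m and z of nose in the frame of bore_mouth below -0.003 m), for 0.1 s.
2. the spring snaps with the punch upright in the wide bore: nose more than 9 mm in, tilt under 0.12 rad (all of step 1 and z of nose in the frame of punch above -0.031 m and angle between punch's own z axis and vertical below 0.12 rad), for 0.05 s.
At the end, for the whole second after the job is handed in: The punch stands at rest in its stand, upright within 0.15 rad, its barrel within 5 mm of the seat's centre and within 3 mm of fully down, its nose sprung out again (horizontal distance between punch and stand_seat below 0.005 m and z of punch in the frame of stand_seat below 0.003 m and angle between punch's own z axis and vertical below 0.15 rad and z of nose in the frame of punch below -0.037 m and linear speed of punch below 0.02 m/s); the robot touches nothing.
It fails at once if the nose bears more than 22 N (forced on against its end stop or a rigid face) (contact force between nose and anything else above 22 N).
It fails at once if the punch is snapped anywhere but in the wide bore (z of nose in the frame of punch above -0.031 m and horizontal distance between nose and bore_mouth above 0.006 m).
It fails at once if the lotion bottle, teething ring, toy car or glass jar is moved more than 15 mm (distance of any of lotion, teether, car, jar from where it was at the start of the episode above 0.015 m).
It also fails if it takes over 72 s, if anything falls off the work surface, if the arm or the gripper's body presses on something with over 40 N, if the wrist force passes 120 N, or if a joint passes its speed limit or range.

ROBOT

A 7-joint arm with a two-finger parallel gripper is mounted at the origin on the work surface. World frame = base frame: x ahead of the robot, y to its left, z up, the work surface at z = 0. Lengths are in m, angles in rad, forces in N, time in s.
With the tool pointing down it reaches from about 0.4 to 0.9 m from the base axis. Payload 5.5 kg.
Tool frame: the origin (TCP) lies between the finger pads; the fingertips stand 25 mm ahead of it and the grasp point (between the pads) lies 6 mm ahead of it (env.nose_length is the distance from the TCP to the fingertips, in m); z points along the fingers, y is the line along which they close (so a half turn about z gives the same grasp; the last joint's range is limited). The gripper opens to 85 mm and grips with 20 to 120 N. Pads are 22 mm wide; open, the fingers measure 114 mm over their backs; the gripper's body (76 mm by 85 mm) begins 54 mm behind the grasp point. The pads swing forward as they close: fully open they stand 13 mm farther back than shut.
Start: joints at [1.542, 0.501, -0.427, 1.55, 0.221, 1.138, -0.21], TCP at [0.187, -0.623, 0.256] pointing down, gripper open.
Joint ranges: [-2.88, 2.88], [-0.31, 2.03], [-1.54, 1.56], [0.2, 2.42], [-1.41, 4.55], [0.19, 2.02], [-2.57, 2.57]. Speed limits (rad/s): [2.57, 2.57, 3.14, 3.14, 3.14, 3.14, 3.14].

INTERFACE

Orientations are given as a rotation vector (axis times angle).
In Python, from bench import env gives the robot as it stands.
- The arm moves only by the shell command python3 -m crank 'ROWS'. ROWS is JSON, a list of rows, each an object of numbers: "jaw": the opening in per cent of the stroke, from 0 (shut) to 100 (fully open); "x", "y", "z": the shift along the tool's x, y, z in mm; "ax", "ay", "az": the turn, a rotation vector about the tool's x, y, z in rad. In form: [{"jaw": .., "x": .., "y": .., "z": .., "ax": .., "ay": .., "az": ..}, ...]. A call has exactly 8 rows; each row shifts and turns the commanded pose from where the row before left it, along the tool's axes as they then stand; what a row does not reach is not made up. A row lasts 1/12 s, in which the tool goes at most 41.7 mm and 7.16 degrees, less where a joint would pass 70% of its speed; a pose out of reach is approached as far as the arm can. A call is refused whole if a number of a shift passes 41.7 or a number of a turn 0.125, either way. A call with a gripper value outside its range is refused whole. The fingers move at their own pace and stop on an object; the grip force is fixed at half the most. Time passes only in rows, so rows that do not move let the fingers close, or fill a call up. It gives the time, the measured TCP pose, the force, the opening and the grip force at its end, in the units of the state.
- env.get_obs(): the state, without advancing time (a new reading comes with each control period).
- env.snapshot(name): name is "scene" or "side" or "wrist"; returns a dict with "color" (384x512x3 uint8, red, green, blue), "vfov" (degrees; the focal length in pixels is half the picture's height over the tangent of half this angle, whatever the lens; pixels are square), "cx", "cy" (the principal point, pixels), "k1" (the pictures are not rectified: a ray, as slopes to the right and down, at radius r is drawn at 1 + k1 r^2 times it, then the intrinsics apply), "eye" and "attitude" of the camera in the world. Camera axes: x right, y down, z forward; pixel columns grow to the right and rows downward; lengths in m; the calibration is good to about 2 mm. A picture is of the moment at which its call begins. There is no depth.
- env.job_done(): hands the job in; it is judged then, once.
The state is a dict: "clock": time; "joint_positions": joint angles; "qvel": joint speeds; "effort": joint torques, N m; "ee_pos": TCP position; "ee_rot": TCP orientation; "force": force on the tool from outside, world axes, zero at the start; "ft_torque": the same for the moment, N m; "gripper_width": finger opening in m; "gripper_force": force on a finger pad.
Only numpy, scipy, OpenCV 4.12 (cv2) and the standard library are available. Lean on these libraries where they do the work, as an engineer would, in place of code of your own. Each camera call takes 0.05 s, during which the arm holds its last target. There are 200 camera calls.

## Working session

There is one attempt and no reset: what is moved stays moved. The work goes in short steps, Python scripts to look and compute and a shell command to move; the robot and the scene stay as the last step left them, time stands still between calls to the robot, and variables do not carry over. Pictures are saved under pics/ and viewed, at most 10 in all, crops included, and the job is handed in when it is done.

```bash
mkdir -p pics; ls; cat > h.py <<'E'
import numpy as np, cv2, json
from scipy.spatial.transform import Rotation as R
from bench import env
def snap(name,fn):
    s=env.snapshot(name); cv2.imwrite('pics/'+fn+'.png',s['color'][:,:,::-1])
    c={k:np.array(v).tolist() for k,v in s.items() if k!='color'}
    json.dump(c,open('pics/'+fn+'.json','w')); return s
def cam(fn):
    c=json.load(open('pics/'+fn+'.json')); a=np.array(c['attitude'])
    Rm=a if a.shape==(3,3) else R.from_rotvec(a).as_matrix()
    return c,Rm,192/np.tan(np.radians(c['vfov'])/2)
def ray(fn,u,v):
    c,Rm,f=cam(fn); d=np.array([(u-c['cx'])/f,(v-c['cy'])/f]); p=d.copy()
    for _ in range(30): p=d/(1+c['k1']*(p@p))
    return np.array(c['eye']),Rm@np.array([p[0],p[1],1])
def atz(fn,u,v,z):
    e,d=ray(fn,u,v); return e+d*(z-e[2])/d[2]
def proj(fn,P):
    c,Rm,f=cam(fn); q=Rm.T@(np.array(P)-np.array(c['eye'])); p=q[:2]/q[2]; p=p*(1+c['k1']*(p@p))
    return p*f+[c['cx'],c['cy']]
def tri(obs):
    A=np.zeros((3,3));b=np.zeros(3)
    for fn,u,v in obs:
        e,d=ray(fn,u,v); d/=np.linalg.norm(d); M=np.eye(3)-np.outer(d,d); A+=M; b+=M@e
    return np.linalg.solve(A,b)
E
python3 - <<'E'
from h import *
np.set_printoptions(precision=4,suppress=True)
ims=[]
for n in ['scene','side','wrist']:
    s=snap(n,n+'0'); ims.append(s['color']); print(n,s['eye'],s['attitude'],s['vfov'],s['k1'],s['cx'],s['cy'])
o=env.get_obs(); print({k:np.round(v,4) for k,v in o.items()})
E
for n in scene side; do python3 -c "
import cv2;i=cv2.imread('pics/$n''0.png');cv2.imwrite('pics/$n''0b.png',cv2.resize(i,(800,600),interpolation=cv2.INTER_CUBIC))"; done
```

```text
pics
scene [ 1.2808 -0.0257  1.0591] [-2.0327 -1.554   0.5531] 50.34757650826177 -0.029300839627982935 256.8132045267028 193.98808752076653
side [0.0396 1.2788 0.935 ] [-0.4979  2.5588 -1.355 ] 46.20144978115834 0.05863559177785867 257.0872134020535 188.2701960686051
wrist [ 0.2539 -0.6018  0.374 ] [ 2.3324 -1.7342 -0.2491] 67.61630324827695 -0.06882128039890602 258.1457333392475 191.92719096346678
{'clock': np.float64(0.15), 'joint_positions': array([ 1.5422,  0.5016, -0.4268,  1.5512,  0.2208,  1.1383, -0.2103]), 'qvel': array([ 0.0015, -0.0039, -0.0016, -0.0039,  0.0007,  0.0022,  0.0016]), 'effort': array([ -0.007 , -57.0039,  -5.8256, -28.1284,   0.0106,   0.0078,
        -0.    ]), 'ee_pos': array([ 0.1868, -0.6221,  0.2555]), 'ee_rot': array([-3.1067, -0.4566,  0.0003]), 'force': array([-0.2131, -0.7551, -0.8084]), 'ft_torque': array([0.043 , 0.0015, 0.0441]), 'gripper_force': np.float64(0.0), 'gripper_width': np.float64(0.0854)}
```

View pics/scene0b.png

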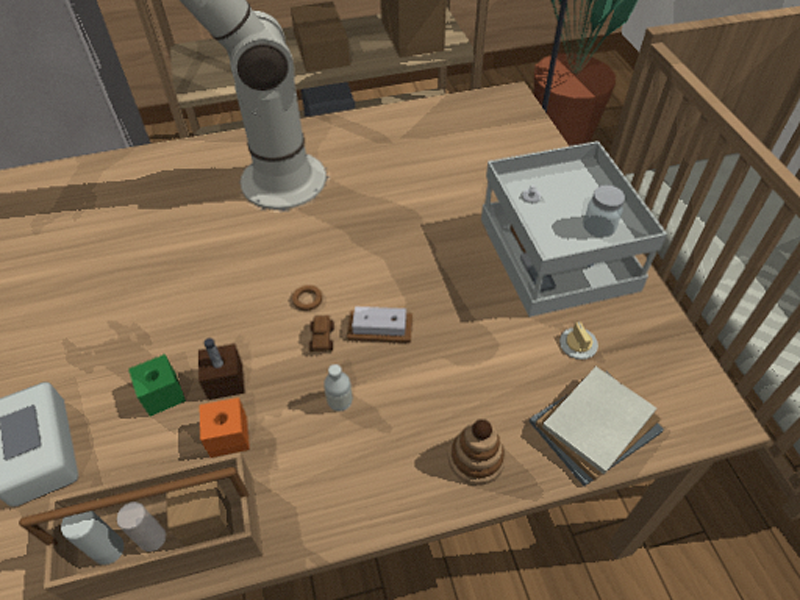

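View pics/side0b.png

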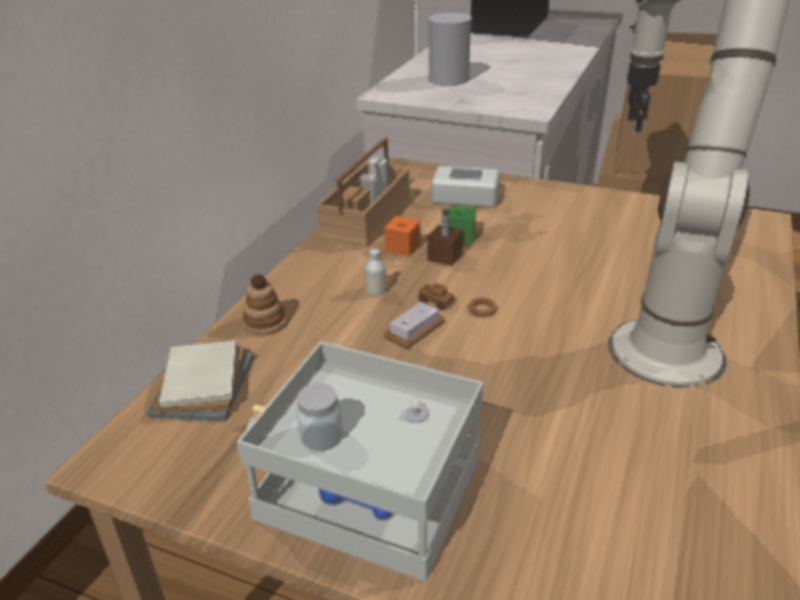

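The scene view shows the dark stand with the punch at about (220,370), the cap at (210,345). Decoys are the green block (157,383) and the orange one (223,427), both without a punch. The jig is at (380,322), with bores at (365,318) and (394,318). I choose the dark stand and check it in a close crop.

```bash
python3 - <<'E'
import cv2,numpy as np
a=cv2.imread('pics/scene0.png');b=cv2.imread('pics/side0.png')
def c(i,x,y): return cv2.resize(i[y:y+50,x:x+66],(396,300),interpolation=cv2.INTER_CUBIC)
# crops 66x50 at scale 6
o=np.vstack([np.hstack([c(a,110,210),c(a,210,185)]),np.hstack([c(b,255,125),c(b,235,183)])])
cv2.imwrite('pics/crop1.png',o)
E
```

```text
(no output)
```

View pics/crop1.png

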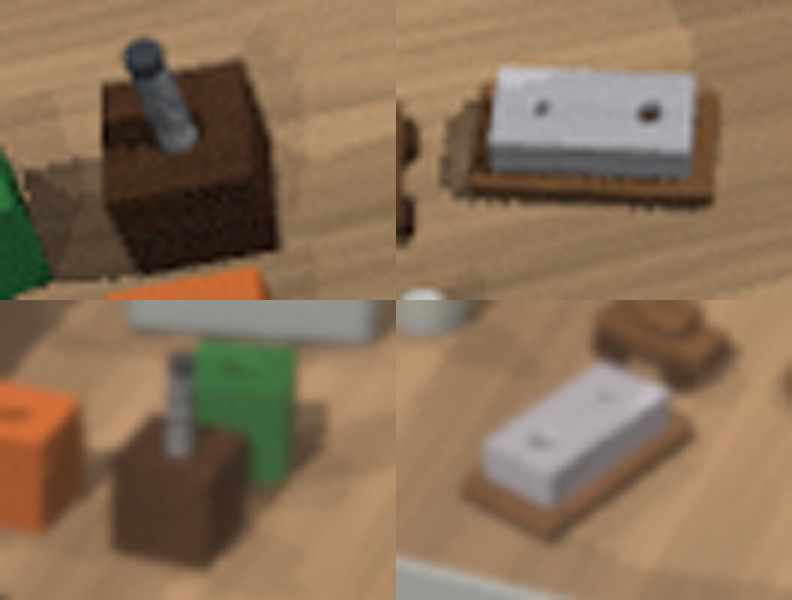

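The crop confirms it: the dark stand holds the ringed punch (cap at crop (144,48)). The wide bore is the right one at (650,112), the narrow one at (542,107).

```bash
python3 - <<'E'
from h import *
np.set_printoptions(precision=4,suppress=True)
def S(x,y,ox,oy,cx,cy): return ((x-cx+.5)/6-.5+ox,(y-cy+.5)/6-.5+oy)
s=lambda n,x,y: {'p':S(x,y,110,210,0,0),'j':S(x,y,210,185,396,0),'P':S(x,y,255,125,0,300),'J':S(x,y,235,183,396,300)}[n]
print('cap', atz('scene0',*s('p',144,48),.136), atz('side0',*s('P',181,358),.136))
print('base', atz('scene0',*s('p',180,142),.07), atz('side0',*s('P',180,450),.07))
print('standtop',[atz('scene0',*s('p',*q),.07)[:2] for q in [(103,88),(243,62),(268,175),(108,198)]])
print('standtop side',[atz('side0',*s('P',*q),.07)[:2] for q in [(155,415),(250,432),(213,487),(115,460)]])
for n,q,Q in [('wide',(650,112),(540,440)),('narrow',(542,107),(604,397))]:
  print(n,atz('scene0',*s('j',*q),.038),atz('side0',*s('J',*Q),.038), tri([('scene0',*s('j',*q)),('side0',*s('J',*Q))]))
print('jigtop',[atz('scene0',*s('j',*q),.038)[:2] for q in [(499,68),(696,74),(692,176),(489,150)]])
for n,q in [('lotion',(338,405)),('teether',(307,297)),('car',(322,345)),('orange',(222,450)),('green',(157,400))]:
  print(n,atz('scene0',q[0]*.64,q[1]*.64,0)[:2])
E
```

```text
cap [ 0.5592 -0.1953  0.136 ] [ 0.5572 -0.1919  0.136 ]
base [ 0.5684 -0.1949  0.07  ] [ 0.5562 -0.1898  0.07  ]
standtop [array([ 0.5265, -0.2288]), array([ 0.5291, -0.1606]), array([ 0.5984, -0.1557]), array([ 0.5913, -0.2308])]
standtop side [array([ 0.5881, -0.2292]), array([ 0.5211, -0.2289]), array([ 0.52  , -0.1515]), array([ 0.5913, -0.1625])]
wide [0.5257 0.1512 0.038 ] [0.5254 0.153  0.038 ] [0.5256 0.1516 0.0373]
narrow [0.5074 0.0975 0.038 ] [0.5071 0.1012 0.038 ] [0.5074 0.0982 0.0366]
jigtop [array([0.476 , 0.0813]), array([0.5077, 0.1811]), array([0.5712, 0.1616]), array([0.5274, 0.0647])]
lotion [0.6699 0.0046]
teether [ 0.3947 -0.0071]
car [0.5264 0.0009]
orange [ 0.7054 -0.2161]
green [ 0.5687 -0.3273]
```

```bash
cat >> h.py <<'E'
def go(*t):
    """tool-frame shift (mm) to TCP target t and turn to upright"""
    o=env.get_obs(); M=R.from_rotvec(o['ee_rot']).as_matrix()
    z=M[:,2]; w=np.cross(z,[0,0,-1])
    print('t',round(float(o['clock']),2),'pos',np.round(o['ee_pos'],4),'tool x',np.round(M[:,0],3),'F',np.round(o['force'],1),'grip',np.round(o['gripper_force'],0),'w',np.round(o['gripper_width'],4))
    print('q',np.round(o['joint_positions'],2),'tilt fix (tool)',np.round(M.T@w,4))
    if t: print('shift mm',np.round(M.T@(np.array(t)-o['ee_pos'])*1000,1))
E
r='{"jaw":100,"x":29,"y":-18.5,"z":0,"ax":0,"ay":0,"az":0}'
python3 -m crank '[{"jaw":100,"x":29,"y":-18.5},{"jaw":100,"x":29,"y":-18.5},{"jaw":100,"x":29,"y":-18.5},{"jaw":100,"x":29,"y":-18.5},{"jaw":100,"x":29,"y":-18.5},{"jaw":100,"x":29,"y":-18.5},{"jaw":100,"x":29,"y":-18.5},{"jaw":100,"x":29,"y":-18.5}]'
python3 -c "
from h import *
go(.558,-.193,.25)"
```

```text
t 0.15 pos [ 0.1868 -0.6221  0.2555] tool x [0.958 0.288 0.   ] F [-0.2 -0.8 -0.8] grip 0.0 w 0.0854
q [ 1.54  0.5  -0.43  1.55  0.22  1.14 -0.21] tilt fix (tool) [-0.0015 -0.      0.    ]
shift mm [ 478.9 -304.1    6. ]invalid input
```

```bash

python3 -m crank '[{"jaw":100,"x":29,"y":-18.5,"z":0,"ax":0,"ay":0,"az":0},{"jaw":100,"x":29,"y":-18.5,"z":0,"ax":0,"ay":0,"az":0},{"jaw":100,"x":29,"y":-18.5,"z":0,"ax":0,"ay":0,"az":0},{"jaw":100,"x":29,"y":-18.5,"z":0,"ax":0,"ay":0,"az":0},{"jaw":100,"x":29,"y":-18.5,"z":0,"ax":0,"ay":0,"az":0},{"jaw":100,"x":29,"y":-18.5,"z":0,"ax":0,"ay":0,"az":0},{"jaw":100,"x":29,"y":-18.5,"z":0,"ax":0,"ay":0,"az":0},{"jaw":100,"x":29,"y":-18.5,"z":0,"ax":0,"ay":0,"az":0}]'
python3 -c "
from h import *
go(.558,-.193,.25)"
```

```text
clock: 0.82
ee_pos: [0.3673, -0.4125, 0.2562]
ee_rot: [-3.108, -0.457, 0.0]
force: [-0.0, -0.4, -0.1]
gripper_width: 0.0854
gripper_force: 0.0
t 0.82 pos [ 0.3673 -0.4125  0.2562] tool x [ 0.958  0.288 -0.   ] F [-0.  -0.4 -0.1] grip 0.0 w 0.0854
q [ 1.23  0.34 -0.54  1.8   0.2   1.06 -0.66] tilt fix (tool) [-0.0002  0.0002  0.    ]
shift mm [ 245.8 -155.4    6.1]
```

```bash

python3 -m crank '[{"jaw":100,"x":30,"y":-19,"z":0,"ax":0,"ay":0,"az":0},{"jaw":100,"x":30,"y":-19,"z":0,"ax":0,"ay":0,"az":0},{"jaw":100,"x":30,"y":-19,"z":0,"ax":0,"ay":0,"az":0},{"jaw":100,"x":30,"y":-19,"z":0,"ax":0,"ay":0,"az":0},{"jaw":100,"x":30,"y":-19,"z":0,"ax":0,"ay":0,"az":0},{"jaw":100,"x":30,"y":-19,"z":0,"ax":0,"ay":0,"az":0},{"jaw":100,"x":30,"y":-19,"z":0,"ax":0,"ay":0,"az":0},{"jaw":100,"x":28,"y":-18,"z":0,"ax":0,"ay":0,"az":0}]'
python3 -c "
from h import *
snap('wrist','w1')
i=cv2.imread('pics/w1.png');cv2.imwrite('pics/w1b.png',cv2.resize(i,(800,600),interpolation=cv2.INTER_CUBIC))
go(.558,-.193,.25)"
```

```text
clock: 1.48
ee_pos: [0.5521, -0.1991, 0.2562]
ee_rot: [-3.108, -0.457, 0.0]
force: [0.3, -1.4, 0.1]
gripper_width: 0.0853
gripper_force: 0.0
t 1.53 pos [ 0.5566 -0.1912  0.2568] tool x [0.955 0.296 0.006] F [4.  5.2 1.7] grip 0.0 w 0.0854
q [ 0.78  0.42 -0.63  1.71  0.27  1.1  -1.21] tilt fix (tool) [-0.0034 -0.0059  0.    ]
shift mm [0.8 2.1 6.8]
```

View pics/w1b.png

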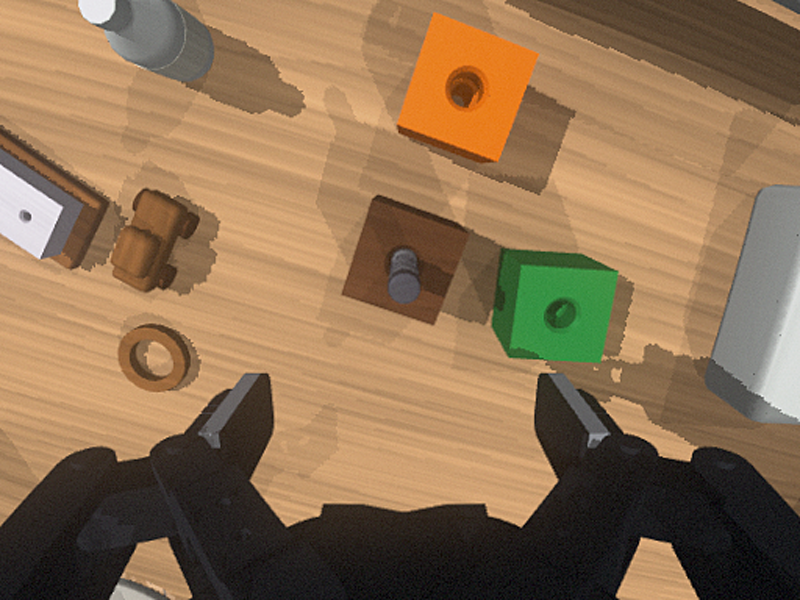

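```bash
cat > m.py <<'E'
from h import *
np.set_printoptions(precision=4,suppress=True)
k=lambda u,v:((u+.5)*.64-.5,(v+.5)*.64-.5)
print('cap',atz('w1',*k(404,290),.136)[:2],'base',atz('w1',*k(404,254),.07)[:2])
c=[atz('w1',*k(*q),.07)[:2] for q in [(376,197),(467,228),(434,324),(343,294)]]
print('corners',c,np.mean(c,0),[np.linalg.norm(c[i]-c[i-1]) for i in range(4)])
print('narrow',atz('w1',*k(26,216),.038)[:2])
go(.558,-.193,.11)
E
python3 m.py
```

```text
cap [ 0.5584 -0.1969] base [ 0.5662 -0.1946]
corners [array([ 0.5977, -0.1656]), array([ 0.5957, -0.2304]), array([ 0.5236, -0.2299]), array([ 0.5264, -0.1615])] [ 0.5608 -0.1969] [np.float64(0.07138541202940145), np.float64(0.0647958799335431), np.float64(0.07205143639923033), np.float64(0.06846988790602702)]
narrow [0.5059 0.0976]
t 1.53 pos [ 0.5566 -0.1912  0.2568] tool x [0.955 0.296 0.006] F [4.  5.2 1.7] grip 0.0 w 0.0854
q [ 0.78  0.42 -0.63  1.71  0.27  1.1  -1.21] tilt fix (tool) [-0.0034 -0.0059  0.    ]
shift mm [ -0.    2.6 146.8]
```

```bash

python3 -m crank '[{"jaw":100,"x":1,"y":4,"z":20,"ax":0,"ay":0,"az":0},{"jaw":100,"x":0,"y":0,"z":20,"ax":0,"ay":0,"az":0},{"jaw":100,"x":0,"y":0,"z":20,"ax":0,"ay":0,"az":0},{"jaw":100,"x":0,"y":0,"z":20,"ax":0,"ay":0,"az":0},{"jaw":100,"x":0,"y":0,"z":0,"ax":0,"ay":0,"az":0},{"jaw":100,"x":0,"y":0,"z":0,"ax":0,"ay":0,"az":0},{"jaw":100,"x":0,"y":0,"z":0,"ax":0,"ay":0,"az":0},{"jaw":100,"x":0,"y":0,"z":0,"ax":0,"ay":0,"az":0}]'
python3 -c "
from h import *
snap('wrist','w2')
i=cv2.imread('pics/w2.png')[60:240,150:390];cv2.imwrite('pics/w2b.png',cv2.resize(i,(800,600),interpolation=cv2.INTER_CUBIC))
go(.5587,-.1955,.110)"
```

```text
clock: 2.2
ee_pos: [0.5542, -0.2048, 0.1779]
ee_rot: [3.107, 0.456, 0.003]
force: [0.0, -0.1, -0.4]
gripper_width: 0.0854
gripper_force: 0.0
t 2.25 pos [ 0.5542 -0.2048  0.1779] tool x [0.958 0.288 0.002] F [-0.   0.3  0.4] grip 0.0 w 0.0853
q [ 0.75  0.52 -0.59  1.77  0.34  0.95 -1.25] tilt fix (tool) [ 0.0017 -0.002   0.    ]
shift mm [ 6.8 -7.7 67.9]
```

View pics/w2b.png

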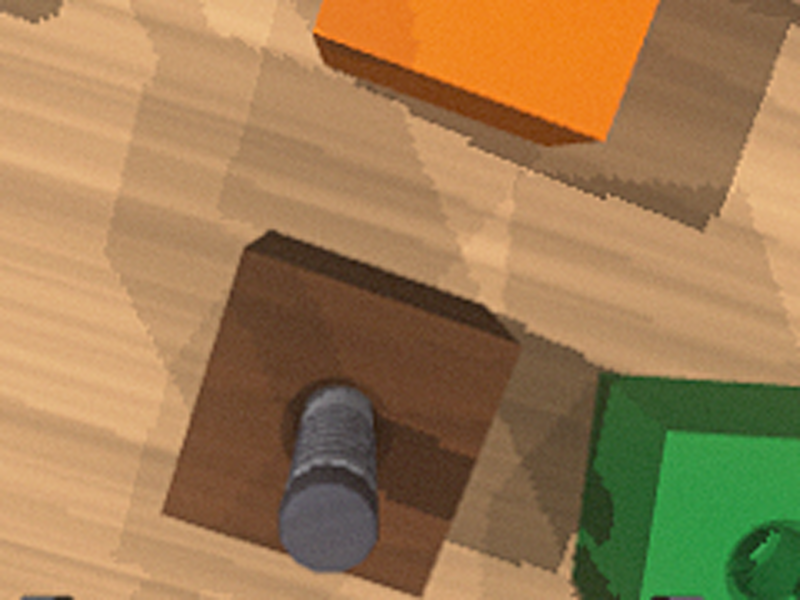

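```bash
cat > m.py <<'E'
from h import *
np.set_printoptions(precision=4,suppress=True)
k=lambda u,v:((u+.5)*.3-.5+150,(v+.5)*.3-.5+60)
print('cap',atz('w2',*k(328,526),.136)[:2])
c=[atz('w2',*k(*q),.07)[:2] for q in [(243,248),(520,343),(424,595),(163,514)]]
print('corners',c,np.mean(c,0),[np.linalg.norm(c[i]-c[i-1]) for i in range(4)])
E
python3 m.py
```

```text
cap [ 0.5598 -0.1965]
corners [array([ 0.5956, -0.1631]), array([ 0.593 , -0.2326]), array([ 0.5234, -0.2306]), array([ 0.5257, -0.1605])] [ 0.5594 -0.1967] [np.float64(0.06996453489103281), np.float64(0.06958358034223405), np.float64(0.06960486578227457), np.float64(0.07012421934551141)]
```

The wrist view shows the cap top at (328,526), with the punch centred in its hole; the stand's edges measure 70 mm, as they should. Descend.

```bash

python3 -m crank '[{"jaw":100,"x":7.5,"y":-6.5,"z":0,"ax":0.0017,"ay":-0.002,"az":0},{"jaw":100,"x":0,"y":0,"z":14,"ax":0,"ay":0,"az":0},{"jaw":100,"x":0,"y":0,"z":14,"ax":0,"ay":0,"az":0},{"jaw":100,"x":0,"y":0,"z":14,"ax":0,"ay":0,"az":0},{"jaw":100,"x":0,"y":0,"z":13,"ax":0,"ay":0,"az":0},{"jaw":100,"x":0,"y":0,"z":13,"ax":0,"ay":0,"az":0},{"jaw":100,"x":0,"y":0,"z":0,"ax":0,"ay":0,"az":0},{"jaw":100,"x":0,"y":0,"z":0,"ax":0,"ay":0,"az":0}]'
python3 -c "
from h import *
go(.5595,-.1966,.110)"
```

```text
clock: 2.92
ee_pos: [0.5574, -0.1957, 0.1067]
ee_rot: [-3.105, -0.456, 0.007]
force: [-0.1, -0.4, 0.3]
gripper_width: 0.0855
gripper_force: 0.0
t 2.92 pos [ 0.5574 -0.1957  0.1067] tool x [ 0.958  0.288 -0.004] F [-0.1 -0.4  0.3] grip 0.0 w 0.0855
q [ 0.7   0.61 -0.54  1.81  0.41  0.84 -1.32] tilt fix (tool) [-0.0037  0.0041  0.    ]
shift mm [ 1.7  1.4 -3.3]
```

```bash

python3 -m crank '[{"jaw":100,"x":1.7,"y":1.4,"z":-3,"ax":-0.0035,"ay":0.004,"az":0},{"jaw":40,"x":0,"y":0,"z":0,"ax":0,"ay":0,"az":0},{"jaw":40,"x":0,"y":0,"z":0,"ax":0,"ay":0,"az":0},{"jaw":40,"x":0,"y":0,"z":0,"ax":0,"ay":0,"az":0},{"jaw":40,"x":0,"y":0,"z":0,"ax":0,"ay":0,"az":0},{"jaw":40,"x":0,"y":0,"z":0,"ax":0,"ay":0,"az":0},{"jaw":40,"x":0,"y":0,"z":0,"ax":0,"ay":0,"az":0},{"jaw":40,"x":0,"y":0,"z":0,"ax":0,"ay":0,"az":0}]'
python3 -c "
from h import *
go(.5595,-.1966,.110)"
```

```text
clock: 3.58
ee_pos: [0.5604, -0.1969, 0.1114]
ee_rot: [3.107, 0.456, 0.004]
force: [0.3, 0.1, 0.3]
gripper_width: 0.0344
gripper_force: 0.0
t 3.58 pos [ 0.5604 -0.1969  0.1114] tool x [0.958 0.288 0.002] F [0.3 0.1 0.3] grip 0.0 w 0.0344
q [ 0.7   0.61 -0.54  1.8   0.41  0.84 -1.32] tilt fix (tool) [ 0.0019 -0.002   0.    ]
shift mm [-0.8 -0.6  1.4]
```

```bash

python3 -m crank '[{"jaw":10,"x":-0.6,"y":0,"z":1,"ax":0.001,"ay":-0.001,"az":0},{"jaw":0,"x":0,"y":0,"z":0,"ax":0,"ay":0,"az":0},{"jaw":0,"x":0,"y":0,"z":0,"ax":0,"ay":0,"az":0},{"jaw":0,"x":0,"y":0,"z":0,"ax":0,"ay":0,"az":0},{"jaw":0,"x":0,"y":0,"z":0,"ax":0,"ay":0,"az":0},{"jaw":0,"x":0,"y":0,"z":0,"ax":0,"ay":0,"az":0},{"jaw":0,"x":0,"y":0,"z":0,"ax":0,"ay":0,"az":0},{"jaw":0,"x":0,"y":0,"z":0,"ax":0,"ay":0,"az":0}]'
python3 -c "
from h import *
go(.5595,-.1966,.110)"
```

```text
clock: 4.25
ee_pos: [0.5598, -0.1969, 0.1103]
ee_rot: [3.108, 0.457, 0.001]
force: [-1.7, 0.6, 0.9]
gripper_width: 0.0163
gripper_force: 60.2
t 4.25 pos [ 0.5598 -0.1969  0.1103] tool x [0.958 0.288 0.001] F [-1.7  0.6  0.9] grip 60.0 w 0.0163
q [ 0.7   0.61 -0.54  1.8   0.41  0.84 -1.32] tilt fix (tool) [ 0.0006 -0.0008  0.    ]
shift mm [-0.2 -0.4  0.3]
```

```bash

python3 -m crank '[{"jaw":0,"x":0,"y":0,"z":-8,"ax":0,"ay":0,"az":0},{"jaw":0,"x":0,"y":0,"z":-16,"ax":0,"ay":0,"az":0},{"jaw":0,"x":0,"y":0,"z":-22,"ax":0,"ay":0,"az":0},{"jaw":0,"x":0,"y":0,"z":-24,"ax":0,"ay":0,"az":0},{"jaw":0,"x":0,"y":0,"z":-24,"ax":0,"ay":0,"az":0},{"jaw":0,"x":0,"y":0,"z":-24,"ax":0,"ay":0,"az":0},{"jaw":0,"x":0,"y":0,"z":-20,"ax":0,"ay":0,"az":0},{"jaw":0,"x":0,"y":0,"z":-10,"ax":0,"ay":0,"az":0}]'
python3 -c "
from h import *
go(.5255,.1520,.255)"
```

```text
clock: 4.92
ee_pos: [0.5609, -0.1973, 0.2615]
ee_rot: [3.105, 0.456, 0.007]
force: [0.2, -0.9, -1.7]
gripper_width: 0.0166
gripper_force: 60.4
t 4.92 pos [ 0.5609 -0.1973  0.2615] tool x [0.958 0.288 0.004] F [ 0.2 -0.9 -1.7] grip 60.0 w 0.0166
q [ 0.77  0.43 -0.63  1.69  0.28  1.11 -1.21] tilt fix (tool) [ 0.0035 -0.0043  0.    ]
shift mm [  66.6 -344.7    5.6]
```

```bash

python3 -m crank '[{"jaw":0,"x":5,"y":-25,"z":0,"ax":0.001,"ay":-0.001,"az":0},{"jaw":0,"x":5,"y":-28,"z":0,"ax":0,"ay":0,"az":0},{"jaw":0,"x":5,"y":-28,"z":0,"ax":0,"ay":0,"az":0},{"jaw":0,"x":5,"y":-28,"z":0,"ax":0,"ay":0,"az":0},{"jaw":0,"x":5,"y":-28,"z":0,"ax":0,"ay":0,"az":0},{"jaw":0,"x":5,"y":-28,"z":0,"ax":0,"ay":0,"az":0},{"jaw":0,"x":5,"y":-28,"z":0,"ax":0,"ay":0,"az":0},{"jaw":0,"x":5,"y":-26,"z":0,"ax":0,"ay":0,"az":0}]'
python3 -m crank '[{"jaw":0,"x":5,"y":-25,"z":0,"ax":0,"ay":0,"az":0},{"jaw":0,"x":5,"y":-25,"z":0,"ax":0,"ay":0,"az":0},{"jaw":0,"x":5,"y":-25,"z":0,"ax":0,"ay":0,"az":0},{"jaw":0,"x":5,"y":-25,"z":0,"ax":0,"ay":0,"az":0},{"jaw":0,"x":3,"y":-15,"z":0,"ax":0,"ay":0,"az":0},{"jaw":0,"x":0,"y":0,"z":0,"ax":0,"ay":0,"az":0},{"jaw":0,"x":0,"y":0,"z":0,"ax":0,"ay":0,"az":0},{"jaw":0,"x":0,"y":0,"z":0,"ax":0,"ay":0,"az":0}]'
python3 -c "
from h import *
go(.5255,.1520,.18)"
```

```text
clock: 5.58
ee_pos: [0.5342, 0.0258, 0.2579]
ee_rot: [-3.108, -0.457, 0.001]
force: [0.0, -0.3, -2.0]
gripper_width: 0.0168
gripper_force: 60.6
clock: 6.25
ee_pos: [0.5239, 0.1398, 0.2579]
ee_rot: [3.108, 0.455, -0.001]
force: [0.2, -1.0, -1.9]
gripper_width: 0.017
gripper_force: 60.7
t 6.25 pos [0.5239 0.1398 0.2579] tool x [ 0.958  0.287 -0.001] F [ 0.2 -1.  -1.9] grip 61.0 w 0.017
q [ 0.3   0.36 -0.75  1.81  0.28  1.08 -1.84] tilt fix (tool) [0.0006 0.001  0.    ]
shift mm [  5.1 -11.2  77.9]
```

```bash

python3 -m crank '[{"jaw":0,"x":5,"y":-11,"z":10,"ax":0,"ay":0,"az":0},{"jaw":0,"x":0,"y":0,"z":18,"ax":0,"ay":0,"az":0},{"jaw":0,"x":0,"y":0,"z":18,"ax":0,"ay":0,"az":0},{"jaw":0,"x":0,"y":0,"z":18,"ax":0,"ay":0,"az":0},{"jaw":0,"x":0,"y":0,"z":18,"ax":0,"ay":0,"az":0},{"jaw":0,"x":0,"y":0,"z":6,"ax":0,"ay":0,"az":0},{"jaw":0,"x":0,"y":0,"z":0,"ax":0,"ay":0,"az":0},{"jaw":0,"x":0,"y":0,"z":0,"ax":0,"ay":0,"az":0}]'
python3 - <<'E'
from h import *
for n in ['wrist','scene','side']: snap(n,n+'3')
go(.5255,.1520,.17)
w=cv2.imread('pics/wrist3.png')
s=cv2.imread('pics/scene3.png')[160:220,210:290]; d=cv2.imread('pics/side3.png')[155:215,225:305]
z=lambda i:cv2.resize(i,(400,300),interpolation=cv2.INTER_CUBIC)
cv2.imwrite('pics/c3.png',np.vstack([np.hstack([z(w),z(w[150:330,140:380])]),np.hstack([z(s),z(d)])]))
E
```

```text
clock: 6.92
ee_pos: [0.5259, 0.1522, 0.1705]
ee_rot: [-3.108, -0.455, 0.001]
force: [1.1, 0.0, -1.4]
gripper_width: 0.0167
gripper_force: 60.7
t 7.07 pos [0.5265 0.153  0.1716] tool x [0.958 0.287 0.002] F [ 0.4 -0.4 -1.7] grip 61.0 w 0.0168
q [ 0.22  0.48 -0.7   1.88  0.39  0.92 -1.94] tilt fix (tool) [ 0.0001 -0.0022  0.    ]
shift mm [-1.2  0.7  1.6]
```

View pics/c3.png

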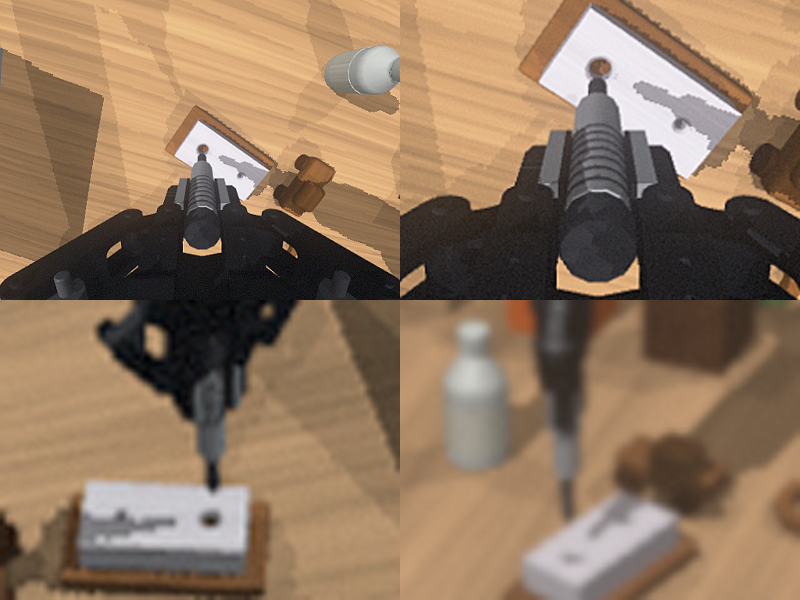

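```bash
cat > m.py <<'E'
from h import *
np.set_printoptions(precision=4,suppress=True)
W=lambda u,v:('wrist3',(u-400+.5)*.6-.5+140,(v+.5)*.6-.5+150)
S=lambda u,v:('scene3',(u+.5)/5-.5+210,(v-300+.5)/5-.5+160)
D=lambda u,v:('side3',(u-400+.5)/5-.5+225,(v-300+.5)/5-.5+155)
print('tip S,D',tri([S(213,489),D(569,517)]),'S,D,W',tri([S(213,489),D(569,517),W(598,79)]))
print('bore W',atz(*W(600,68),.038),'S',atz(*S(210,519),.038),'D',atz(*D(572,557),.038),'narrow W',atz(*W(680,125),.038))
for n in 'wrist3','scene3','side3': print(n, proj(n,[.526,.1525,.066]))
for z in (.062,.066,.070): print(z,atz(*S(213,489),z)[:2],atz(*D(569,517),z)[:2],atz(*W(598,79),z)[:2])
E
python3 m.py
python3 - <<'E'
import cv2,numpy as np
w=cv2.imread('pics/wrist3.png')[165:225,220:300]; s=cv2.imread('pics/scene3.png')[190:220,235:275]
z=lambda i:cv2.resize(i,(400,300),interpolation=cv2.INTER_CUBIC)
cv2.imwrite('pics/c4.png',np.hstack([z(w),z(s)]))
E
```

```text
tip S,D [0.5265 0.152  0.0693] S,D,W [0.5269 0.1522 0.0692]
bore W [0.5247 0.1507 0.038 ] S [0.526  0.1501 0.038 ] D [0.5239 0.153  0.038 ] narrow W [0.5055 0.0975 0.038 ]
wrist3 [258.3214 197.9919]
scene3 [252.1694 197.7546]
side3 [258.3125 199.0204]
0.062 [0.5216 0.1537] [0.5302 0.1417] [0.5255 0.1521]
0.066 [0.5247 0.1529] [0.528  0.1469] [0.5267 0.1525]
0.07 [0.5277 0.1522] [0.5257 0.1521] [0.5279 0.1528]
```

View pics/c4.png

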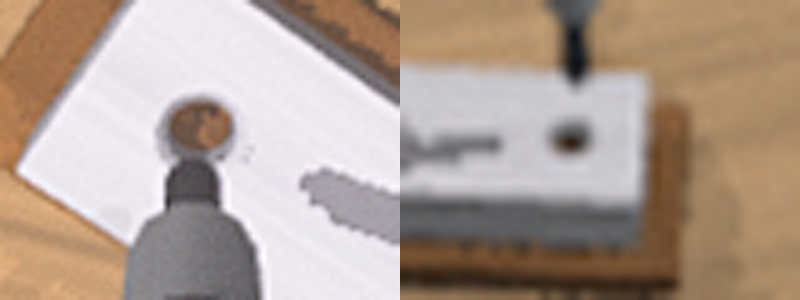

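```bash
cat > m.py <<'E'
from h import *
np.set_printoptions(precision=4,suppress=True)
W=lambda u,v:('wrist3',(u+.5)/5-.5+220,(v+.5)/5-.5+165)
S=lambda u,v:('scene3',(u-400+.5)/10-.5+235,(v+.5)/10-.5+190)
print('bore W',atz(*W(199,128),.038)[:2],'S',atz(*S(571,136),.038)[:2])
print('tip W',atz(*W(190.5,157),.0673)[:2],'S',atz(*S(574,84),.0673)[:2])
E
python3 m.py
python3 -c "
from h import *
go(.5253,.1513,.148)"
```

```text
bore W [0.525  0.1512] S [0.5251 0.1505]
tip W [0.5279 0.1536] S [0.5275 0.1514]
t 7.07 pos [0.5265 0.153  0.1716] tool x [0.958 0.287 0.002] F [ 0.4 -0.4 -1.7] grip 61.0 w 0.0168
q [ 0.22  0.48 -0.7   1.88  0.39  0.92 -1.94] tilt fix (tool) [ 0.0001 -0.0022  0.    ]
shift mm [-1.7  1.3 23.6]
```

The wrist crop shows the point at about (190,157) and the bore mouth at (199,128). Back-projected, the point is about 2.3 mm too far in x and 1.7 mm in y. I correct for that and go down to just above the mouth.

```bash

python3 -m crank '[{"jaw":0,"x":-2.7,"y":1,"z":5,"ax":0,"ay":-0.001,"az":0},{"jaw":0,"x":0,"y":0,"z":7,"ax":0,"ay":0,"az":0},{"jaw":0,"x":0,"y":0,"z":7,"ax":0,"ay":0,"az":0},{"jaw":0,"x":0,"y":0,"z":3,"ax":0,"ay":0,"az":0},{"jaw":0,"x":0,"y":0,"z":0,"ax":0,"ay":0,"az":0},{"jaw":0,"x":0,"y":0,"z":0,"ax":0,"ay":0,"az":0},{"jaw":0,"x":0,"y":0,"z":0,"ax":0,"ay":0,"az":0},{"jaw":0,"x":0,"y":0,"z":0,"ax":0,"ay":0,"az":0}]'
python3 - <<'E'
from h import *
for n in ['wrist','scene']: snap(n,n+'5')
go(.5242,.1513,.1423)
w=cv2.imread('pics/wrist5.png')[150:210,220:300]; s=cv2.imread('pics/scene5.png')[185:215,235:275]
z=lambda i:cv2.resize(i,(400,300),interpolation=cv2.INTER_CUBIC)
cv2.imwrite('pics/c5.png',np.hstack([z(w),z(s)]))
E
```

```text
clock: 7.73
ee_pos: [0.5234, 0.1515, 0.1486]
ee_rot: [-3.108, -0.457, 0.001]
force: [0.0, 0.9, -1.8]
gripper_width: 0.0165
gripper_force: 60.7
t 7.83 pos [0.5234 0.1514 0.1486] tool x [ 0.958  0.288 -0.   ] F [-0.5 -0.8 -1.7] grip 61.0 w 0.0167
q [ 0.21  0.51 -0.68  1.9   0.41  0.88 -1.96] tilt fix (tool) [-0.0002  0.0005  0.    ]
shift mm [0.7 0.3 6.3]
```

View pics/c5.png

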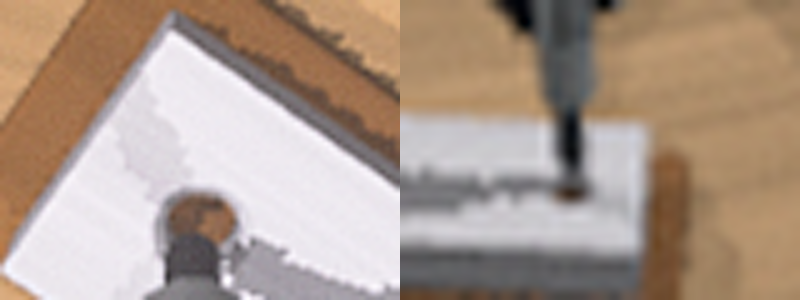

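```bash
cat > m.py <<'E'
from h import *
np.set_printoptions(precision=4,suppress=True)
W=lambda u,v:('wrist5',(u+.5)/5-.5+220,(v+.5)/5-.5+150)
print('bore W',atz(*W(199,226),.038)[:2],'tip',atz(*W(192,236),.0443)[:2])
print('expected px of tip if over bore',(proj('wrist5',[.525,.1512,.0443])-[219.5,149.5])*5, 'of axis point above', (proj('wrist5',[.525,.1512,.0503])-[219.5,149.5])*5)
E
python3 m.py
```

```text
bore W [0.5247 0.1512] tip [0.5245 0.1524]
expected px of tip if over bore [200.3969 235.7832] of axis point above [200.5407 246.9227]
```

```bash

python3 -m crank '[{"jaw":0,"x":0,"y":1,"z":0,"ax":0,"ay":0,"az":0},{"jaw":0,"x":0,"y":0,"z":2,"ax":0,"ay":0,"az":0},{"jaw":0,"x":0,"y":0,"z":2,"ax":0,"ay":0,"az":0},{"jaw":0,"x":0,"y":0,"z":2,"ax":0,"ay":0,"az":0},{"jaw":0,"x":0,"y":0,"z":2,"ax":0,"ay":0,"az":0},{"jaw":0,"x":0,"y":0,"z":2,"ax":0,"ay":0,"az":0},{"jaw":0,"x":0,"y":0,"z":0,"ax":0,"ay":0,"az":0},{"jaw":0,"x":0,"y":0,"z":0,"ax":0,"ay":0,"az":0}]'
python3 -c "
from h import *
go(.5238,.1503,.1383)"
```

```text
clock: 8.5
ee_pos: [0.5233, 0.1503, 0.1381]
ee_rot: [-3.108, -0.457, 0.002]
force: [-0.4, -0.4, -1.4]
gripper_width: 0.0167
gripper_force: 60.7
t 8.5 pos [0.5233 0.1503 0.1381] tool x [ 0.958  0.288 -0.001] F [-0.4 -0.4 -1.4] grip 61.0 w 0.0167
q [ 0.2   0.52 -0.67  1.91  0.42  0.86 -1.97] tilt fix (tool) [-0.0003  0.0014  0.    ]
shift mm [ 0.4  0.2 -0.2]
```

```bash

python3 -m crank '[{"jaw":0,"x":0.3,"y":0,"z":0.5,"ax":0,"ay":0,"az":0},{"jaw":0,"x":0,"y":0,"z":0.5,"ax":0,"ay":0,"az":0},{"jaw":0,"x":0,"y":0,"z":0.5,"ax":0,"ay":0,"az":0},{"jaw":0,"x":0,"y":0,"z":0.5,"ax":0,"ay":0,"az":0},{"jaw":0,"x":0,"y":0,"z":0.5,"ax":0,"ay":0,"az":0},{"jaw":0,"x":0,"y":0,"z":0.5,"ax":0,"ay":0,"az":0},{"jaw":0,"x":0,"y":0,"z":0,"ax":0,"ay":0,"az":0},{"jaw":0,"x":0,"y":0,"z":0,"ax":0,"ay":0,"az":0}]'
```

```text
clock: 9.17
ee_pos: [0.5238, 0.1504, 0.1353]
ee_rot: [-3.108, -0.457, 0.002]
force: [-0.0, 0.3, -0.7]
gripper_width: 0.0168
gripper_force: 60.7
```

```bash

python3 -m crank '[{"jaw":0,"x":0,"y":0,"z":0.5,"ax":0,"ay":0,"az":0},{"jaw":0,"x":0,"y":0,"z":0.5,"ax":0,"ay":0,"az":0},{"jaw":0,"x":0,"y":0,"z":0.5,"ax":0,"ay":0,"az":0},{"jaw":0,"x":0,"y":0,"z":0.5,"ax":0,"ay":0,"az":0},{"jaw":0,"x":0,"y":0,"z":0,"ax":0,"ay":0,"az":0},{"jaw":0,"x":0,"y":0,"z":0,"ax":0,"ay":0,"az":0},{"jaw":0,"x":0,"y":0,"z":0,"ax":0,"ay":0,"az":0},{"jaw":0,"x":0,"y":0,"z":0,"ax":0,"ay":0,"az":0}]'
```

```text
clock: 9.83
ee_pos: [0.5238, 0.1504, 0.1334]
ee_rot: [-3.108, -0.457, 0.001]
force: [0.3, 0.1, -1.9]
gripper_width: 0.0168
gripper_force: 60.7
```

Still free. Go on in 3 mm steps; after contact that compresses the spring at most 3 mm.

```bash

python3 -m crank '[{"jaw":0,"x":0,"y":0,"z":0.5,"ax":0,"ay":0,"az":0},{"jaw":0,"x":0,"y":0,"z":0.5,"ax":0,"ay":0,"az":0},{"jaw":0,"x":0,"y":0,"z":0.5,"ax":0,"ay":0,"az":0},{"jaw":0,"x":0,"y":0,"z":0.5,"ax":0,"ay":0,"az":0},{"jaw":0,"x":0,"y":0,"z":0.5,"ax":0,"ay":0,"az":0},{"jaw":0,"x":0,"y":0,"z":0.5,"ax":0,"ay":0,"az":0},{"jaw":0,"x":0,"y":0,"z":0,"ax":0,"ay":0,"az":0},{"jaw":0,"x":0,"y":0,"z":0,"ax":0,"ay":0,"az":0}]'
```

```text
clock: 10.5
ee_pos: [0.524, 0.1505, 0.1306]
ee_rot: [-3.108, -0.457, 0.001]
force: [0.1, 1.0, 2.8]
gripper_width: 0.0164
gripper_force: 60.7
```

```bash

python3 -m crank '[{"jaw":0,"x":0,"y":0,"z":0.5,"ax":0,"ay":0,"az":0},{"jaw":0,"x":0,"y":0,"z":0.5,"ax":0,"ay":0,"az":0},{"jaw":0,"x":0,"y":0,"z":0.5,"ax":0,"ay":0,"az":0},{"jaw":0,"x":0,"y":0,"z":0.5,"ax":0,"ay":0,"az":0},{"jaw":0,"x":0,"y":0,"z":0.5,"ax":0,"ay":0,"az":0},{"jaw":0,"x":0,"y":0,"z":0.5,"ax":0,"ay":0,"az":0},{"jaw":0,"x":0,"y":0,"z":0,"ax":0,"ay":0,"az":0},{"jaw":0,"x":0,"y":0,"z":0,"ax":0,"ay":0,"az":0}]'
python3 -c "
from h import *
for _ in range(1): go()"
```

```text
clock: 11.17
ee_pos: [0.5239, 0.1505, 0.1274]
ee_rot: [-3.108, -0.457, 0.001]
force: [-0.9, -0.3, 3.5]
gripper_width: 0.0165
gripper_force: 60.8
t 11.17 pos [0.5239 0.1505 0.1274] tool x [ 0.958  0.288 -0.001] F [-0.9 -0.3  3.5] grip 61.0 w 0.0165
q [ 0.19  0.54 -0.66  1.91  0.44  0.84 -1.98] tilt fix (tool) [-0.0002  0.0007  0.    ]
```

```bash

python3 -m crank '[{"jaw":0,"x":0,"y":0,"z":0.5,"ax":0,"ay":0,"az":0},{"jaw":0,"x":0,"y":0,"z":0.5,"ax":0,"ay":0,"az":0},{"jaw":0,"x":0,"y":0,"z":0,"ax":0,"ay":0,"az":0},{"jaw":0,"x":0,"y":0,"z":0,"ax":0,"ay":0,"az":0},{"jaw":0,"x":0,"y":0,"z":0,"ax":0,"ay":0,"az":0},{"jaw":0,"x":0,"y":0,"z":0,"ax":0,"ay":0,"az":0},{"jaw":0,"x":0,"y":0,"z":0,"ax":0,"ay":0,"az":0},{"jaw":0,"x":0,"y":0,"z":0,"ax":0,"ay":0,"az":0}]'
```

```text
clock: 11.83
ee_pos: [0.5239, 0.1504, 0.1264]
ee_rot: [-3.108, -0.457, 0.001]
force: [0.1, -0.2, 4.0]
gripper_width: 0.0161
gripper_force: 60.8
```

```bash

python3 -m crank '[{"jaw":0,"x":0,"y":0,"z":0.5,"ax":0,"ay":0,"az":0},{"jaw":0,"x":0,"y":0,"z":0.5,"ax":0,"ay":0,"az":0},{"jaw":0,"x":0,"y":0,"z":0,"ax":0,"ay":0,"az":0},{"jaw":0,"x":0,"y":0,"z":0,"ax":0,"ay":0,"az":0},{"jaw":0,"x":0,"y":0,"z":0,"ax":0,"ay":0,"az":0},{"jaw":0,"x":0,"y":0,"z":0,"ax":0,"ay":0,"az":0},{"jaw":0,"x":0,"y":0,"z":0,"ax":0,"ay":0,"az":0},{"jaw":0,"x":0,"y":0,"z":0,"ax":0,"ay":0,"az":0}]'
```

```text
clock: 12.5
ee_pos: [0.5239, 0.1505, 0.1254]
ee_rot: [-3.108, -0.457, 0.001]
force: [-0.8, 0.0, 5.1]
gripper_width: 0.0166
gripper_force: 60.9
```

```bash

python3 -m crank '[{"jaw":0,"x":0,"y":0,"z":0.5,"ax":0,"ay":0,"az":0},{"jaw":0,"x":0,"y":0,"z":0,"ax":0,"ay":0,"az":0},{"jaw":0,"x":0,"y":0,"z":0,"ax":0,"ay":0,"az":0},{"jaw":0,"x":0,"y":0,"z":0,"ax":0,"ay":0,"az":0},{"jaw":0,"x":0,"y":0,"z":0,"ax":0,"ay":0,"az":0},{"jaw":0,"x":0,"y":0,"z":0,"ax":0,"ay":0,"az":0},{"jaw":0,"x":0,"y":0,"z":0,"ax":0,"ay":0,"az":0},{"jaw":0,"x":0,"y":0,"z":0,"ax":0,"ay":0,"az":0}]'
```

```text
clock: 13.17
ee_pos: [0.524, 0.1505, 0.1251]
ee_rot: [-3.108, -0.457, 0.001]
force: [-0.2, 0.0, 6.7]
gripper_width: 0.0166
gripper_force: 61.0
```

```bash

python3 -m crank '[{"jaw":0,"x":0,"y":0,"z":0.5,"ax":0,"ay":0,"az":0},{"jaw":0,"x":0,"y":0,"z":0,"ax":0,"ay":0,"az":0},{"jaw":0,"x":0,"y":0,"z":0,"ax":0,"ay":0,"az":0},{"jaw":0,"x":0,"y":0,"z":0,"ax":0,"ay":0,"az":0},{"jaw":0,"x":0,"y":0,"z":0,"ax":0,"ay":0,"az":0},{"jaw":0,"x":0,"y":0,"z":0,"ax":0,"ay":0,"az":0},{"jaw":0,"x":0,"y":0,"z":0,"ax":0,"ay":0,"az":0},{"jaw":0,"x":0,"y":0,"z":0,"ax":0,"ay":0,"az":0}]'
```

```text
clock: 13.83
ee_pos: [0.524, 0.1505, 0.1248]
ee_rot: [3.108, 0.457, -0.001]
force: [-0.3, -0.9, 8.1]
gripper_width: 0.0165
gripper_force: 61.1
```

```bash

python3 -m crank '[{"jaw":0,"x":0,"y":0,"z":0.5,"ax":0,"ay":0,"az":0},{"jaw":0,"x":0,"y":0,"z":0,"ax":0,"ay":0,"az":0},{"jaw":0,"x":0,"y":0,"z":0,"ax":0,"ay":0,"az":0},{"jaw":0,"x":0,"y":0,"z":0,"ax":0,"ay":0,"az":0},{"jaw":0,"x":0,"y":0,"z":0,"ax":0,"ay":0,"az":0},{"jaw":0,"x":0,"y":0,"z":0,"ax":0,"ay":0,"az":0},{"jaw":0,"x":0,"y":0,"z":0,"ax":0,"ay":0,"az":0},{"jaw":0,"x":0,"y":0,"z":0,"ax":0,"ay":0,"az":0}]'
```

```text
clock: 14.5
ee_pos: [0.5241, 0.1506, 0.1245]
ee_rot: [3.108, 0.457, -0.0]
force: [-1.0, -1.1, 9.0]
gripper_width: 0.0168
gripper_force: 61.3
```

```bash

python3 -m crank '[{"jaw":0,"x":0,"y":0,"z":0.5,"ax":0,"ay":0,"az":0},{"jaw":0,"x":0,"y":0,"z":0.3,"ax":0,"ay":0,"az":0},{"jaw":0,"x":0,"y":0,"z":0,"ax":0,"ay":0,"az":0},{"jaw":0,"x":0,"y":0,"z":0,"ax":0,"ay":0,"az":0},{"jaw":0,"x":0,"y":0,"z":0,"ax":0,"ay":0,"az":0},{"jaw":0,"x":0,"y":0,"z":0,"ax":0,"ay":0,"az":0},{"jaw":0,"x":0,"y":0,"z":0,"ax":0,"ay":0,"az":0},{"jaw":0,"x":0,"y":0,"z":0,"ax":0,"ay":0,"az":0}]'
```

```text
clock: 15.17
ee_pos: [0.5242, 0.1506, 0.124]
ee_rot: [3.108, 0.457, 0.0]
force: [-1.8, -0.9, 12.2]
gripper_width: 0.0169
gripper_force: 61.4
```

```bash

python3 -m crank '[{"jaw":0,"x":0,"y":0,"z":0.4,"ax":0,"ay":0,"az":0},{"jaw":0,"x":0,"y":0,"z":0,"ax":0,"ay":0,"az":0},{"jaw":0,"x":0,"y":0,"z":0,"ax":0,"ay":0,"az":0},{"jaw":0,"x":0,"y":0,"z":0,"ax":0,"ay":0,"az":0},{"jaw":0,"x":0,"y":0,"z":0,"ax":0,"ay":0,"az":0},{"jaw":0,"x":0,"y":0,"z":0,"ax":0,"ay":0,"az":0},{"jaw":0,"x":0,"y":0,"z":0,"ax":0,"ay":0,"az":0},{"jaw":0,"x":0,"y":0,"z":0,"ax":0,"ay":0,"az":0}]'
```

```text
clock: 15.83
ee_pos: [0.5242, 0.1506, 0.1234]
ee_rot: [3.108, 0.457, -0.0]
force: [-1.0, -0.4, 11.0]
gripper_width: 0.0166
gripper_force: 61.5
```

```bash

python3 -m crank '[{"jaw":0,"x":0,"y":0,"z":0.5,"ax":0,"ay":0,"az":0},{"jaw":0,"x":0,"y":0,"z":0.5,"ax":0,"ay":0,"az":0},{"jaw":0,"x":0,"y":0,"z":0.5,"ax":0,"ay":0,"az":0},{"jaw":0,"x":0,"y":0,"z":0,"ax":0,"ay":0,"az":0},{"jaw":0,"x":0,"y":0,"z":0,"ax":0,"ay":0,"az":0},{"jaw":0,"x":0,"y":0,"z":0,"ax":0,"ay":0,"az":0},{"jaw":0,"x":0,"y":0,"z":0,"ax":0,"ay":0,"az":0},{"jaw":0,"x":0,"y":0,"z":0,"ax":0,"ay":0,"az":0}]'
```

```text
clock: 16.5
ee_pos: [0.524, 0.1506, 0.1216]
ee_rot: [3.108, 0.457, -0.001]
force: [-0.3, -1.2, 7.0]
gripper_width: 0.0169
gripper_force: 61.6
```

```bash

python3 -m crank '[{"jaw":0,"x":0,"y":0,"z":0.4,"ax":0,"ay":0,"az":0},{"jaw":0,"x":0,"y":0,"z":0.3,"ax":0,"ay":0,"az":0},{"jaw":0,"x":0,"y":0,"z":0,"ax":0,"ay":0,"az":0},{"jaw":0,"x":0,"y":0,"z":0,"ax":0,"ay":0,"az":0},{"jaw":0,"x":0,"y":0,"z":0,"ax":0,"ay":0,"az":0},{"jaw":0,"x":0,"y":0,"z":0,"ax":0,"ay":0,"az":0},{"jaw":0,"x":0,"y":0,"z":0,"ax":0,"ay":0,"az":0},{"jaw":0,"x":0,"y":0,"z":0,"ax":0,"ay":0,"az":0}]'
```

```text
clock: 17.17
ee_pos: [0.5239, 0.1505, 0.1207]
ee_rot: [3.108, 0.457, -0.001]
force: [-1.7, -1.4, 6.5]
gripper_width: 0.0166
gripper_force: 61.6
```

The force rose to 14 N, then fell to about 8 N some 3 mm later: the spring has snapped, about 10.7 mm in. Lift out and carry the punch back.

```bash

python3 -m crank '[{"jaw":0,"x":0,"y":0,"z":-4,"ax":0,"ay":0,"az":0},{"jaw":0,"x":0,"y":0,"z":-8,"ax":0,"ay":0,"az":0},{"jaw":0,"x":0,"y":0,"z":-14,"ax":0,"ay":0,"az":0},{"jaw":0,"x":0,"y":0,"z":-24,"ax":0,"ay":0,"az":0},{"jaw":0,"x":0,"y":0,"z":-30,"ax":0,"ay":0,"az":0},{"jaw":0,"x":0,"y":0,"z":-30,"ax":0,"ay":0,"az":0},{"jaw":0,"x":0,"y":0,"z":-20,"ax":0,"ay":0,"az":0},{"jaw":0,"x":0,"y":0,"z":-8,"ax":0,"ay":0,"az":0}]'
python3 -c "
from h import *
go(.5595,-.1966,.255)"
```

```text
clock: 17.83
ee_pos: [0.5247, 0.1509, 0.261]
ee_rot: [-3.108, -0.457, -0.003]
force: [0.4, 0.5, -1.0]
gripper_width: 0.0165
gripper_force: 60.9
t 17.83 pos [0.5247 0.1509 0.261 ] tool x [0.958 0.288 0.002] F [ 0.4  0.5 -1. ] grip 61.0 w 0.0165
q [ 0.29  0.37 -0.76  1.8   0.28  1.08 -1.86] tilt fix (tool) [ 0.0002 -0.0021  0.    ]
shift mm [-66.6 342.8   5.9]
```

```bash

python3 -m crank '[{"jaw":0,"x":-5,"y":25,"z":0,"ax":0,"ay":0,"az":0},{"jaw":0,"x":-5,"y":28,"z":0,"ax":0,"ay":0,"az":0},{"jaw":0,"x":-5,"y":28,"z":0,"ax":0,"ay":0,"az":0},{"jaw":0,"x":-5,"y":28,"z":0,"ax":0,"ay":0,"az":0},{"jaw":0,"x":-5,"y":28,"z":0,"ax":0,"ay":0,"az":0},{"jaw":0,"x":-5,"y":28,"z":0,"ax":0,"ay":0,"az":0},{"jaw":0,"x":-5,"y":28,"z":0,"ax":0,"ay":0,"az":0},{"jaw":0,"x":-5,"y":26,"z":0,"ax":0,"ay":0,"az":0}]'
python3 -m crank '[{"jaw":0,"x":-5,"y":25,"z":0,"ax":0,"ay":0,"az":0},{"jaw":0,"x":-5,"y":25,"z":0,"ax":0,"ay":0,"az":0},{"jaw":0,"x":-5,"y":25,"z":0,"ax":0,"ay":0,"az":0},{"jaw":0,"x":-5,"y":25,"z":0,"ax":0,"ay":0,"az":0},{"jaw":0,"x":-4,"y":14,"z":0,"ax":0,"ay":0,"az":0},{"jaw":0,"x":0,"y":0,"z":0,"ax":0,"ay":0,"az":0},{"jaw":0,"x":0,"y":0,"z":0,"ax":0,"ay":0,"az":0},{"jaw":0,"x":0,"y":0,"z":0,"ax":0,"ay":0,"az":0}]'
python3 -c "
from h import *
go(.5598,-.1969,.19)"
```

```text
clock: 18.5
ee_pos: [0.5474, -0.0728, 0.2567]
ee_rot: [-3.108, -0.456, 0.006]
force: [0.4, 0.3, -1.4]
gripper_width: 0.0165
gripper_force: 60.9
clock: 19.17
ee_pos: [0.5581, -0.1849, 0.2578]
ee_rot: [-3.106, -0.459, 0.003]
force: [-1.1, 0.7, -1.7]
gripper_width: 0.0166
gripper_force: 60.9
t 19.17 pos [ 0.5581 -0.1849  0.2578] tool x [ 0.957  0.289 -0.002] F [-1.1  0.7 -1.7] grip 61.0 w 0.0166
q [ 0.76  0.43 -0.64  1.7   0.28  1.11 -1.23] tilt fix (tool) [-0.0022  0.0015  0.    ]
shift mm [-1.7 12.1 67.8]
```

```bash

python3 -m crank '[{"jaw":0,"x":-1.7,"y":12,"z":10,"ax":-0.002,"ay":0.0015,"az":0},{"jaw":0,"x":0,"y":0,"z":18,"ax":0,"ay":0,"az":0},{"jaw":0,"x":0,"y":0,"z":18,"ax":0,"ay":0,"az":0},{"jaw":0,"x":0,"y":0,"z":14,"ax":0,"ay":0,"az":0},{"jaw":0,"x":0,"y":0,"z":7,"ax":0,"ay":0,"az":0},{"jaw":0,"x":0,"y":0,"z":0,"ax":0,"ay":0,"az":0},{"jaw":0,"x":0,"y":0,"z":0,"ax":0,"ay":0,"az":0},{"jaw":0,"x":0,"y":0,"z":0,"ax":0,"ay":0,"az":0}]'
python3 -c "
from h import *
snap('wrist','w6');go(.5598,-.1969,.16)
i=cv2.imread('pics/w6.png')[140:284,160:352];cv2.imwrite('pics/w6b.png',cv2.resize(i,(768,576),interpolation=cv2.INTER_CUBIC))
for P in ([.5598,-.1969,.07],[.5598,-.1969,.086]): print((proj('w6',P)-[159.5,139.5])*4)"
```

```text
clock: 19.83
ee_pos: [0.5611, -0.1988, 0.1923]
ee_rot: [3.106, 0.457, 0.003]
force: [-0.1, -0.6, -0.9]
gripper_width: 0.0167
gripper_force: 60.9
t 19.88 pos [ 0.5611 -0.1989  0.1925] tool x [0.958 0.288 0.002] F [-0.3 -0.8 -1.2] grip 61.0 w 0.0168
q [ 0.75  0.51 -0.6   1.75  0.34  0.99 -1.26] tilt fix (tool) [ 0.0029 -0.0021  0.    ]
shift mm [-0.8 -2.4 32.5]
[385.1275652 214.8002633]
[384.65763895 236.64588151]
```

View pics/w6b.png

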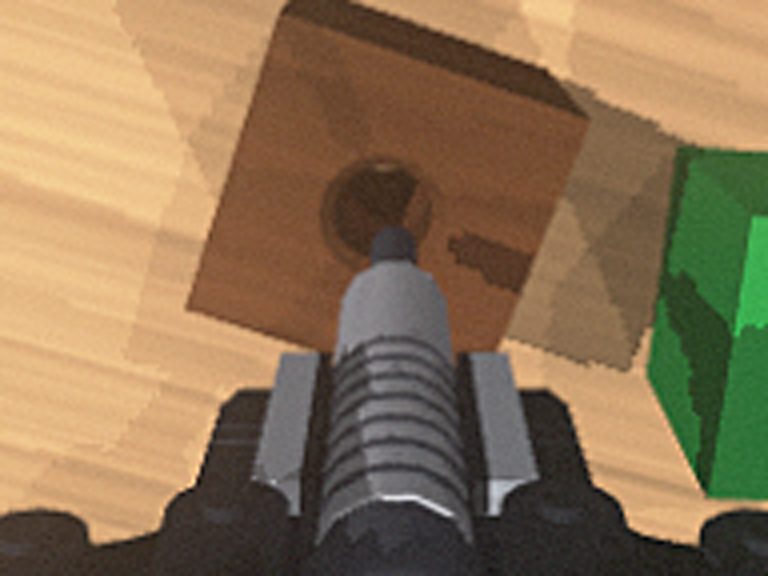

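The wrist view shows the hole at (379,213) and the point at about (394,230); the point should be about 3 mm further left (-y) and 1 mm back. I correct that and lower.

```bash

python3 -m crank '[{"jaw":0,"x":-1.2,"y":-3,"z":0,"ax":0.0029,"ay":-0.002,"az":0},{"jaw":0,"x":0,"y":0,"z":4,"ax":0,"ay":0,"az":0},{"jaw":0,"x":0,"y":0,"z":6,"ax":0,"ay":0,"az":0},{"jaw":0,"x":0,"y":0,"z":6,"ax":0,"ay":0,"az":0},{"jaw":0,"x":0,"y":0,"z":4,"ax":0,"ay":0,"az":0},{"jaw":0,"x":0,"y":0,"z":0,"ax":0,"ay":0,"az":0},{"jaw":0,"x":0,"y":0,"z":0,"ax":0,"ay":0,"az":0},{"jaw":0,"x":0,"y":0,"z":0,"ax":0,"ay":0,"az":0}]'
python3 -c "
from h import *
go(.5596,-.1967,.15)"
```

```text
clock: 20.55
ee_pos: [0.5583, -0.1964, 0.1714]
ee_rot: [-3.107, -0.457, 0.003]
force: [0.2, -0.2, -1.6]
gripper_width: 0.0167
gripper_force: 60.9
t 20.55 pos [ 0.5583 -0.1964  0.1714] tool x [ 0.958  0.288 -0.001] F [ 0.2 -0.2 -1.6] grip 61.0 w 0.0167
q [ 0.74  0.53 -0.59  1.77  0.35  0.95 -1.27] tilt fix (tool) [-0.0012  0.0015  0.    ]
shift mm [ 1.2  0.6 21.4]
```

```bash

python3 -m crank '[{"jaw":0,"x":0.6,"y":0.2,"z":2,"ax":-0.001,"ay":0.001,"az":0},{"jaw":0,"x":0,"y":0,"z":3,"ax":0,"ay":0,"az":0},{"jaw":0,"x":0,"y":0,"z":3,"ax":0,"ay":0,"az":0},{"jaw":0,"x":0,"y":0,"z":3,"ax":0,"ay":0,"az":0},{"jaw":0,"x":0,"y":0,"z":3,"ax":0,"ay":0,"az":0},{"jaw":0,"x":0,"y":0,"z":0,"ax":0,"ay":0,"az":0},{"jaw":0,"x":0,"y":0,"z":0,"ax":0,"ay":0,"az":0},{"jaw":0,"x":0,"y":0,"z":0,"ax":0,"ay":0,"az":0}]'
python3 -m crank '[{"jaw":0,"x":0,"y":0,"z":2,"ax":0,"ay":0,"az":0},{"jaw":0,"x":0,"y":0,"z":2,"ax":0,"ay":0,"az":0},{"jaw":0,"x":0,"y":0,"z":2,"ax":0,"ay":0,"az":0},{"jaw":0,"x":0,"y":0,"z":2,"ax":0,"ay":0,"az":0},{"jaw":0,"x":0,"y":0,"z":2,"ax":0,"ay":0,"az":0},{"jaw":0,"x":0,"y":0,"z":0,"ax":0,"ay":0,"az":0},{"jaw":0,"x":0,"y":0,"z":0,"ax":0,"ay":0,"az":0},{"jaw":0,"x":0,"y":0,"z":0,"ax":0,"ay":0,"az":0}]'
python3 -c "
from h import *
go(.5596,-.1967,.112)"
```

```text
clock: 21.22
ee_pos: [0.5589, -0.1964, 0.1575]
ee_rot: [-3.108, -0.457, 0.001]
force: [0.6, 0.7, -2.5]
gripper_width: 0.0165
gripper_force: 60.9
clock: 21.88
ee_pos: [0.5589, -0.1965, 0.1474]
ee_rot: [-3.108, -0.457, 0.001]
force: [0.0, 0.5, -1.9]
gripper_width: 0.0165
gripper_force: 60.9
t 21.88 pos [ 0.5589 -0.1965  0.1474] tool x [ 0.958  0.288 -0.   ] F [ 0.   0.5 -1.9] grip 61.0 w 0.0165
q [ 0.73  0.56 -0.57  1.79  0.38  0.91 -1.29] tilt fix (tool) [-0.0001  0.0004  0.    ]
shift mm [ 0.6  0.4 35.4]
```

```bash

python3 -m crank '[{"jaw":0,"x":0.3,"y":0,"z":1,"ax":0,"ay":0,"az":0},{"jaw":0,"x":0,"y":0,"z":1,"ax":0,"ay":0,"az":0},{"jaw":0,"x":0,"y":0,"z":1,"ax":0,"ay":0,"az":0},{"jaw":0,"x":0,"y":0,"z":1,"ax":0,"ay":0,"az":0},{"jaw":0,"x":0,"y":0,"z":1,"ax":0,"ay":0,"az":0},{"jaw":0,"x":0,"y":0,"z":1,"ax":0,"ay":0,"az":0},{"jaw":0,"x":0,"y":0,"z":0,"ax":0,"ay":0,"az":0},{"jaw":0,"x":0,"y":0,"z":0,"ax":0,"ay":0,"az":0}]'
```

```text
clock: 22.55
ee_pos: [0.5591, -0.1964, 0.1414]
ee_rot: [-3.108, -0.457, 0.001]
force: [-0.6, 0.3, -0.9]
gripper_width: 0.0168
gripper_force: 60.9
```

```bash

python3 -m crank '[{"jaw":0,"x":0,"y":0,"z":2,"ax":0,"ay":0,"az":0},{"jaw":0,"x":0,"y":0,"z":2,"ax":0,"ay":0,"az":0},{"jaw":0,"x":0,"y":0,"z":2,"ax":0,"ay":0,"az":0},{"jaw":0,"x":0,"y":0,"z":2,"ax":0,"ay":0,"az":0},{"jaw":0,"x":0,"y":0,"z":1,"ax":0,"ay":0,"az":0},{"jaw":0,"x":0,"y":0,"z":1,"ax":0,"ay":0,"az":0},{"jaw":0,"x":0,"y":0,"z":0,"ax":0,"ay":0,"az":0},{"jaw":0,"x":0,"y":0,"z":0,"ax":0,"ay":0,"az":0}]'
```

```text
clock: 23.22
ee_pos: [0.5591, -0.1964, 0.1314]
ee_rot: [-3.108, -0.457, 0.001]
force: [-1.1, -1.1, -1.1]
gripper_width: 0.0164
gripper_force: 60.9
```

Entering freely. Lower to within about 2 mm of the seat.

```bash

python3 -m crank '[{"jaw":0,"x":0,"y":0,"z":2,"ax":0,"ay":0,"az":0},{"jaw":0,"x":0,"y":0,"z":2,"ax":0,"ay":0,"az":0},{"jaw":0,"x":0,"y":0,"z":2,"ax":0,"ay":0,"az":0},{"jaw":0,"x":0,"y":0,"z":2,"ax":0,"ay":0,"az":0},{"jaw":0,"x":0,"y":0,"z":2,"ax":0,"ay":0,"az":0},{"jaw":0,"x":0,"y":0,"z":0,"ax":0,"ay":0,"az":0},{"jaw":0,"x":0,"y":0,"z":0,"ax":0,"ay":0,"az":0},{"jaw":0,"x":0,"y":0,"z":0,"ax":0,"ay":0,"az":0}]'
```

```text
clock: 23.88
ee_pos: [0.5592, -0.1963, 0.1215]
ee_rot: [-3.108, -0.457, 0.001]
force: [0.7, 0.6, -1.3]
gripper_width: 0.0168
gripper_force: 60.9
```

```bash

python3 -m crank '[{"jaw":0,"x":0,"y":0,"z":1.5,"ax":0,"ay":0,"az":0},{"jaw":0,"x":0,"y":0,"z":1.5,"ax":0,"ay":0,"az":0},{"jaw":0,"x":0,"y":0,"z":1.5,"ax":0,"ay":0,"az":0},{"jaw":0,"x":0,"y":0,"z":1.5,"ax":0,"ay":0,"az":0},{"jaw":0,"x":0,"y":0,"z":1.5,"ax":0,"ay":0,"az":0},{"jaw":0,"x":0,"y":0,"z":1.5,"ax":0,"ay":0,"az":0},{"jaw":0,"x":0,"y":0,"z":0,"ax":0,"ay":0,"az":0},{"jaw":0,"x":0,"y":0,"z":0,"ax":0,"ay":0,"az":0}]'
```

```text
clock: 24.55
ee_pos: [0.5591, -0.1964, 0.1123]
ee_rot: [-3.108, -0.457, 0.001]
force: [-0.2, -0.2, -1.6]
gripper_width: 0.0166
gripper_force: 60.9
```

```bash

python3 -m crank '[{"jaw":0,"x":0,"y":0,"z":0.5,"ax":0,"ay":0,"az":0},{"jaw":0,"x":0,"y":0,"z":0.5,"ax":0,"ay":0,"az":0},{"jaw":0,"x":0,"y":0,"z":0.5,"ax":0,"ay":0,"az":0},{"jaw":0,"x":0,"y":0,"z":0.3,"ax":0,"ay":0,"az":0},{"jaw":0,"x":0,"y":0,"z":0,"ax":0,"ay":0,"az":0},{"jaw":0,"x":0,"y":0,"z":0,"ax":0,"ay":0,"az":0},{"jaw":0,"x":0,"y":0,"z":0,"ax":0,"ay":0,"az":0},{"jaw":0,"x":0,"y":0,"z":0,"ax":0,"ay":0,"az":0}]'
```

```text
clock: 25.22
ee_pos: [0.5592, -0.1964, 0.1107]
ee_rot: [3.108, 0.457, -0.001]
force: [0.4, 0.4, -2.2]
gripper_width: 0.0166
gripper_force: 60.9
```

```bash

python3 -m crank '[{"jaw":0,"x":0,"y":0,"z":0.3,"ax":0,"ay":0,"az":0},{"jaw":0,"x":0,"y":0,"z":0.3,"ax":0,"ay":0,"az":0},{"jaw":0,"x":0,"y":0,"z":0,"ax":0,"ay":0,"az":0},{"jaw":0,"x":0,"y":0,"z":0,"ax":0,"ay":0,"az":0},{"jaw":0,"x":0,"y":0,"z":0,"ax":0,"ay":0,"az":0},{"jaw":0,"x":0,"y":0,"z":0,"ax":0,"ay":0,"az":0},{"jaw":0,"x":0,"y":0,"z":0,"ax":0,"ay":0,"az":0},{"jaw":0,"x":0,"y":0,"z":0,"ax":0,"ay":0,"az":0}]'
```

```text
clock: 25.88
ee_pos: [0.5593, -0.1964, 0.1103]
ee_rot: [3.108, 0.457, -0.0]
force: [-0.9, 0.3, 2.6]
gripper_width: 0.0162
gripper_force: 60.8
```

Contact with the seat (the force changed by about 4 N). Open gently, wait, then rise.

```bash

python3 -m crank '[{"jaw":35,"x":0,"y":0,"z":0,"ax":0,"ay":0,"az":0},{"jaw":50,"x":0,"y":0,"z":0,"ax":0,"ay":0,"az":0},{"jaw":80,"x":0,"y":0,"z":0,"ax":0,"ay":0,"az":0},{"jaw":100,"x":0,"y":0,"z":0,"ax":0,"ay":0,"az":0},{"jaw":100,"x":0,"y":0,"z":0,"ax":0,"ay":0,"az":0},{"jaw":100,"x":0,"y":0,"z":0,"ax":0,"ay":0,"az":0},{"jaw":100,"x":0,"y":0,"z":0,"ax":0,"ay":0,"az":0},{"jaw":100,"x":0,"y":0,"z":0,"ax":0,"ay":0,"az":0}]'
python3 -m crank '[{"jaw":100,"x":0,"y":0,"z":-8,"ax":0,"ay":0,"az":0},{"jaw":100,"x":0,"y":0,"z":-15,"ax":0,"ay":0,"az":0},{"jaw":100,"x":0,"y":0,"z":-20,"ax":0,"ay":0,"az":0},{"jaw":100,"x":0,"y":0,"z":-25,"ax":0,"ay":0,"az":0},{"jaw":100,"x":0,"y":0,"z":-20,"ax":0,"ay":0,"az":0},{"jaw":100,"x":0,"y":0,"z":-10,"ax":0,"ay":0,"az":0},{"jaw":100,"x":0,"y":0,"z":0,"ax":0,"ay":0,"az":0},{"jaw":100,"x":0,"y":0,"z":0,"ax":0,"ay":0,"az":0}]'
python3 - <<'E'
from h import *
for n in ['wrist','side']: snap(n,n+'7')
go()
w=cv2.imread('pics/wrist7.png'); d=cv2.imread('pics/side7.png')[100:220,220:380]
z=lambda i:cv2.resize(i,(400,300),interpolation=cv2.INTER_CUBIC)
cv2.imwrite('pics/c7.png',np.hstack([z(w),z(d)]))
print(proj('wrist7',[.5595,-.1966,.136])*400/512)
E
```

```text
clock: 26.55
ee_pos: [0.5591, -0.1963, 0.11]
ee_rot: [-3.108, -0.457, 0.001]
force: [-0.0, 0.7, -0.1]
gripper_width: 0.085
gripper_force: 0.0
clock: 27.22
ee_pos: [0.5592, -0.1966, 0.2083]
ee_rot: [3.108, 0.456, 0.0]
force: [0.1, -0.7, 0.7]
gripper_width: 0.0853
gripper_force: 0.0
t 27.32 pos [ 0.5582 -0.1963  0.2067] tool x [ 0.958  0.288 -0.002] F [-0.4 -0.2 -0.4] grip 0.0 w 0.0854
q [ 0.76  0.49 -0.61  1.74  0.32  1.02 -1.25] tilt fix (tool) [-0.0013  0.0023  0.    ]
[202.18410591 165.27001071]
```

View pics/c7.png

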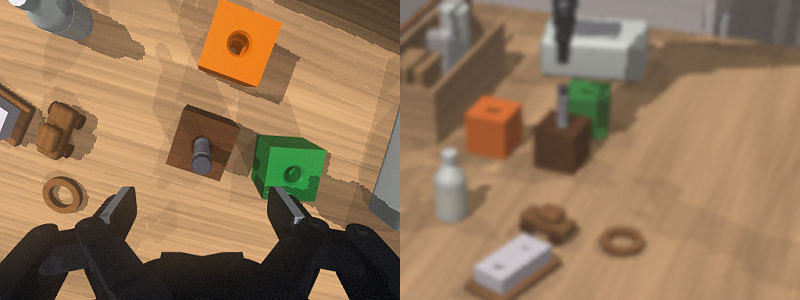

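The punch stands upright in the dark stand: its cap at (202,165) is where a fully seated punch should show. Nothing else has moved, and the gripper is clear.

```bash
python3 -c "
from bench import env
print(env.job_done())"
```

```text
the job is handed in; nothing more can be done
None
```

The punch snapped in the wide bore (force peaked near 14 N) and now stands upright, fully down in its stand and released, with nothing else visibly moved; the job is handed in, but no verdict came back.

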